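# Load a connecting rod into the reaming fixture and snap its toggle clamp over centre

### The arm

A 7-joint arm with a two-finger parallel gripper is mounted at the origin on a cart in front of the work surface, level with it; the furniture and walls round the work are solid. World frame = base frame: x ahead of the robot, y to its left, z up, the work surface at z = 0. Lengths are in m, angles in rad, forces in N, time in s.
With the tool pointing down it reaches from about 0.4 to 0.875 m from the base axis. Payload 4.4 kg.
Tool frame: the origin (TCP) lies at the very end of the fingers, on their centre line; the grasp point (between the pads) lies 19 mm behind it (bot.grip_point_offset is the distance from the TCP to the grasp point, in m); z points along the fingers, y is the direction in which the jaws open and shut (so a half turn about z gives the same grasp; the last joint's range is limited). The gripper opens to 85 mm and grips with 20 to 120 N. Pads are 22 mm wide; open, the fingers measure 114 mm over their backs; the gripper's body (76 mm by 85 mm) begins 54 mm behind the grasp point. The pads swing forward as they close: fully open they stand 13 mm farther back than shut.
Start: joints at [1.28, 0.628, 0.038, 1.517, -0.027, 0.996, -0.02], TCP at [0.145, -0.634, 0.231] pointing down, gripper open.
Joint ranges: [-3.06, 3.06], [-0.37, 2.12], [-1.25, 1.32], [0.18, 2.47], [-1.1, 4.24], [0.23, 1.98], [-2.94, 2.94]. Speed limits (rad/s): [2.57, 2.57, 3.14, 3.14, 3.14, 3.14, 3.14].

### API

Orientations are given as a 3x3 rotation matrix whose columns are the frame's x, y, z axes.
In Python, from workcell import bot gives the robot as it stands.
- The arm moves only by the tool servo_tool, never from a script. Its arguments are lists of equal length, an entry for each row: "offset": the shift along the tool's x, y, z in m, a list of three; "turn": the turn about the tool's z in rad. A call has 1 to 20 rows; each row is the pose to reach, as a shift and turn from the pose commanded when the call began, along the tool's axes at that moment; what a row does not reach only later rows make up. A row lasts 1/12 s, in which the tool goes at most 41.7 mm and 7.16 degrees, less where a joint would pass 70% of its speed; a pose out of reach is approached as far as the arm can. A call with a gripper value outside its range is refused whole. "jaw" is the finger opening in m, from 0 to 0.0854, set as the call begins (left out, the last holds). The fingers move at their own pace and stop on an object; the grip force is fixed at half the most. Time passes only in rows, so rows that repeat a pose let the fingers close. It gives the time, the measured TCP pose, the force and the opening at its end, in the units of the state.
- bot.observe(): the state, without advancing time (a new reading comes with each control period).
- bot.camera(name): name is "scene" or "top" or "wrist"; returns the picture (480x640x3 uint8, blue, green, red); there is no depth.
- bot.camera_info(name): a dict with "intrinsics" (3x3 intrinsics, pixels), "distortion" ([k1, k2, p1, p2, k3] as OpenCV has them; the pictures are not rectified), "extrinsics" (4x4, takes a point from camera to world coordinates); the wrist camera has in their place "T_tool_cam" (4x4, takes a point from camera to tool coordinates, whose origin is the TCP and whose axes are the flange's). Camera axes: x right, y down, z forward; pixel columns grow to the right and rows downward; lengths in m; the calibration is good to about 2 mm. A picture is of the moment at which its call begins: read the wrist's pose just before it. camera_info takes no time and is no camera call.
- bot.sign_off(): hands the job in, once; it reports no verdict.
The state is a dict: "time": time; "qpos": joint angles; "joint_vel": joint speeds; "effort": joint torques, N m; "ee_pos": TCP position; "eef_rot": TCP orientation; "contact_force": force on the tool from outside, world axes, zero at the start; "wrist_torque": the same for the moment, N m; "gripper_width": opening from 0.0 (shut) to 1.0 (fully open).
Only numpy, scipy, OpenCV 4.12 (cv2) and the standard library are available. Lean on these libraries where they do the work, as an engineer would, in place of code of your own. Each camera call takes 0.05 s, during which the arm holds its last target.

### The job

Set up the connecting rod on the blue fixture for reaming its small end: lower its big end over the fixture's post so that the rod lies flat on the rests, and bring the small end gently up against the stop. Then press the orange lever of the fixture's toggle clamp over its centre until it snaps down and the clamp holds the rod by itself against the stop; use steady hand pressure, never forcing the lever or the stop with more than 40 N, and leave the other things on the bench where they are.

Things in the scene. Friction and masses are not known exactly. Their poses are not given: they have to be found in the camera images.
- conrod: loose steel connecting rod, 140 g, 156 mm long, 18 mm thick, lying flat. Origin: mid-length, on its underside. Its y axis runs along the rod towards the big end, z up. Between the ends runs a web up to 24 mm wide, from 3 to 15 mm above the underside, from y = -45 to y = +25 mm: the place to grasp it, about its middle.
- rod_big_end (a point): centre of the rod's big end, on the underside: a ring of 52 mm outside diameter with a through bore of 31 mm
- rod_small_end (a point): centre of the rod's small end, on the underside: a boss of 30 mm diameter, 18 mm high, 115 mm from the big end's centre
- rod_fixture: blue fixture plate 325 x 100 x 14 mm, screwed to the bench. Origin under the post's axis at bench level; x runs from the post to the small end's place (plate: x -182 to +143 mm), z up. The upright post is 28 mm thick. The round rest about the post and the flat rest under the small end are 18 mm above the bench: the rod's underside lies there, small end towards +x.
- stop_block: fixed stop for the small end: dark block on the fixture's +y side of the flat rest, 28 mm high, with a bright button 12 mm across that touches the boss
- stop_face (a point): centre of the stop button's face, 27 mm above the bench; it looks to the fixture's -y and touches the small end's rim
- post_top (a point): centre of the post's top, 41 mm above the bench; the post tapers from 28 mm diameter to 16 mm over its top 11 mm
- clamp_arm: steel arm of the toggle clamp with a sprung, rubber-tipped spindle (force on it counts its lever too). Origin on the arm's pivot, 78 mm on the -x side of the post, 54 mm up. Open, it stands upright, 45 to 100 mm on the -x side of the post and up to 175 mm above the bench; closed, it reaches nearly level over the post and squeezes the rod's web 38 mm from the post's axis with 30 to 40 N
- clamp_pad_tip (a point): foot of the rubber tip on the clamp arm
- handle_end (a point): outer end of the handle, a round bar of 19 mm diameter, orange over its outer 80 mm. Open: leaning back 20 to 30 degrees, end 180 to 200 mm up. It swings in the fixture's x-z plane to -x and down. Dead centre comes with this point 60 to 90 mm above the bench (the link's anchor is set anew each time; it must be felt), the rigid stop 8 to 20 mm lower: it ends 8 to 17 degrees below level
- handle_root (a point): point on the handle's axis 90 mm from handle_end and 60 mm from the lever's pin
- oil_can: red oil can with a long spout, 187 mm tall, standing behind the fixture; a bystander. Origin under its centre
- nut_m24: steel hexagon nut lying behind the fixture, 36 mm across flats; a bystander
- piston_a: aluminium piston, 54 mm across and 52 mm high, standing on the right; a bystander
- piston_b: a second piston like piston_a, beside it; a bystander
- small_end_place (a point): where point rod_small_end lies when the rod is home against the stop: on top of the flat rest (70 mm long across the plate, free towards -y), 115 mm from the post, 18 mm above the bench
- toggle_lever: lever of the clamp; the force to shut it: 1 to 3 N at the orange handle's outer part until the rubber tip meets the rod, handle 2 to 12 degrees above level; then rising to some 10 to 14 N (more nearer the pin), falling to nothing at dead centre, after which it snaps on by itself to a rigid stop. Let go before dead centre, it springs back. Origin on its pin, which moves some 55 mm as it shuts

How it is judged:
On the way, in this order (a step that is already met when the one before it is completed fails the run):
1. the rod lies on the rests, its big end round the post and its small end against the stop (horizontal distance between rod_big_end and rod_fixture below 0.004 m and z of each of rod_big_end, rod_small_end in the frame of rod_fixture below 0.0205 m and x of rod_small_end in the frame of rod_fixture above 0.1 m and y of rod_small_end in the frame of rod_fixture above -0.002 m), for 0.2 s.
2. the clamp is over centre and squeezes the rod with nobody holding the lever (contact force between clamp_arm and conrod above 25 N and contact force between clamp_arm and the fingers below 0.1 N and contact force between clamp_arm and the arm below 0.1 N), for 0.3 s.
At the end, for the whole second after the job is handed in: The rod rests on both rests (underside within 2.5 mm of them) with its big end round the post (centred within 4 mm) and its small end within 2 mm of touching the stop, and the closed clamp squeezes it with more than 25 N by itself, at rest (all of step 1 and contact force between clamp_arm and conrod above 25 N and linear speed of conrod below 0.02 m/s).
It fails at once if the lever is forced: pushed with more than 40 N (contact force between clamp_arm and the fingers above 40 N).
It fails at once if the lever or clamp arm is struck with another part of the robot, with more than 40 N (contact force between clamp_arm and the arm above 40 N).
It fails at once if the rod is forced against the stop with more than 40 N (contact force between conrod and stop_block above 40 N).
It fails at once if the oil can is tipped (angle between oil_can's own z axis and vertical above 0.4 rad).
It fails at once if a bystander is shoved aside (distance of any of oil_can, nut_m24, piston_a, piston_b from where it was at the start of the episode above 0.03 m).
It also fails if it takes over 72 s, if anything falls off the work surface, if the arm or the gripper's body presses on something with over 40 N, if the wrist force passes 120 N, or if a joint passes its speed limit or range.

## Working session

There is one attempt and no reset: what is moved stays moved. The work goes in short steps, Python scripts to look and compute and a tool call to move; the robot and the scene stay as the last step left them, time stands still between calls to the robot, and variables do not carry over. Pictures are saved under pics/ and viewed, and the job is handed in when it is done.

Besides the shell and the picture viewer there is one more tool, called by a JSON object that holds its "op" and its "data", one argument or row to a line. servo_tool: Moves the arm, as the interface text tells. Its arguments: {"type":"object","properties":{"offset":{"type":"array","items":{"type":"array","items":{"type":"number"}}},"turn":{"type":"array","items":{"type":"number"}},"jaw":{"type":"number"}},"required":["offset","turn"]}

```bash
ls; mkdir -p pics
python3 - <<'E'
from workcell import bot
import cv2,numpy as np
s=bot.observe()
for k in s: print(k,np.round(s[k],4).tolist())
for n in ["scene","top","wrist"]:
    i=bot.camera_info(n)
    for k in i: print(n,k,np.round(i[k],4).tolist() if not isinstance(i[k],str) else i[k])
    cv2.imwrite(f"pics/a_{n}.png",bot.camera(n))
print(bot.grip_point_offset)
E
```

```text
pics
time 0.0
qpos [1.2802, 0.6294, 0.0385, 1.5183, -0.027, 0.9963, -0.02]
joint_vel [-0.0006, -0.0011, 0.0011, 0.0004, -0.0006, 0.0004, 0.0003]
effort [0.0006, -56.3392, 1.226, -19.3439, 0.0108, 0.0107, -0.0]
ee_pos [0.1448, -0.6331, 0.2304]
eef_rot [[0.9748, 0.2229, -0.0005], [0.2229, -0.9748, 0.0018], [-0.0, -0.0019, -1.0]]
contact_force [0.4397, -0.397, 0.7263]
wrist_torque [0.0397, 0.0083, -0.0013]
gripper_width 0.9989
scene intrinsics [[461.6721, 0.0, 320.7112], [0.0, 461.6721, 243.8069], [0.0, 0.0, 1.0]]
scene distortion [-0.0326, 0.0, 0.0, 0.0, 0.0]
scene extrinsics [[-0.7561, -0.4064, 0.5131, 0.0915], [-0.6544, 0.4595, -0.6005, 0.3261], [0.0083, -0.7898, -0.6134, 0.6914], [0.0, 0.0, 0.0, 1.0]]
top intrinsics [[576.9147, 0.0, 322.7706], [0.0, 576.9147, 237.9567], [0.0, 0.0, 1.0]]
top distortion [-0.0182, 0.0, 0.0, 0.0, 0.0]
top extrinsics [[0.0221, -0.9982, 0.0552, 0.493], [-0.9997, -0.0223, -0.0023, -0.2224], [0.0036, -0.0552, -0.9985, 1.4164], [0.0, 0.0, 0.0, 1.0]]
wrist intrinsics [[426.9537, 0.0, 322.2081], [0.0, 426.9537, 238.6742], [0.0, 0.0, 1.0]]
wrist distortion [-0.0392, 0.0, 0.0, 0.0, 0.0]
wrist T_tool_cam [[0.0003, -0.9655, -0.2603, 0.0675], [1.0, 0.0003, 0.0002, -0.0001], [-0.0001, -0.2603, 0.9655, -0.1423], [0.0, 0.0, 0.0, 1.0]]
0.0187
```

View pics/a_scene.png

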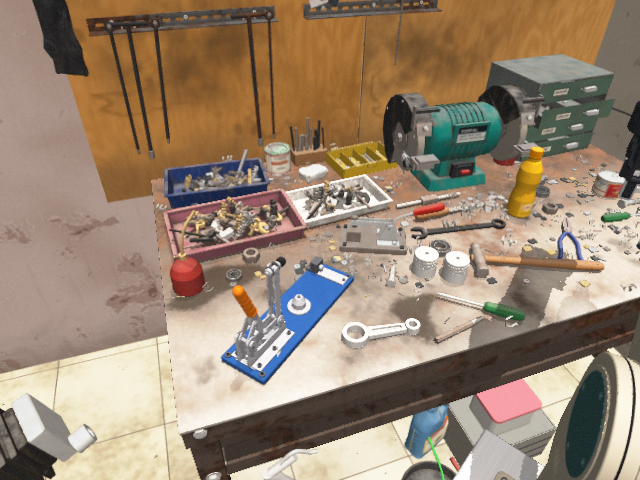

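View pics/a_top.png

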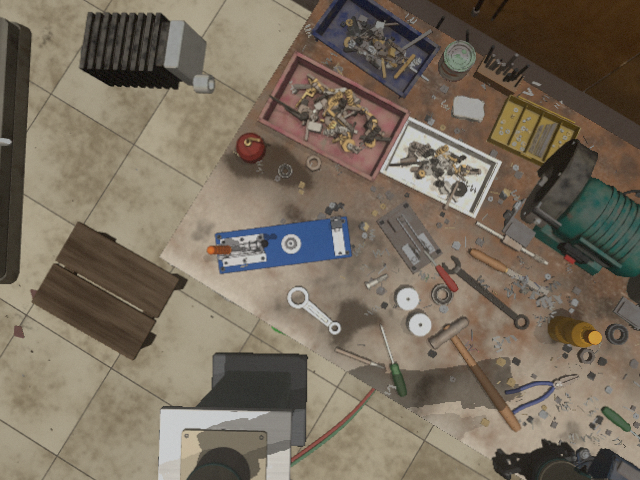

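View pics/a_wrist.png

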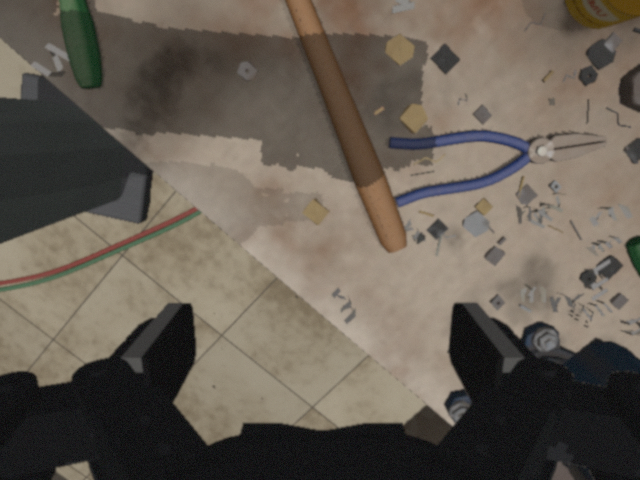

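```bash
cat > h.py <<'E'
import cv2,numpy as np
from workcell import bot
def cam(n,obs=None):
    i=bot.camera_info(n); K=np.array(i['intrinsics']);D=np.array(i['distortion'])
    if n=='wrist':
        T=np.eye(4);T[:3,:3]=obs['eef_rot'];T[:3,3]=obs['ee_pos'];E=T@np.array(i['T_tool_cam'])
    else:E=np.array(i['extrinsics'])
    return K,D,E
def ray(c,px):
    K,D,E=c
    u=cv2.undistortPoints(np.array([[px]],float),K,D)[0,0]
    return E[:3,3],E[:3,:3]@np.array([u[0],u[1],1.])
def onz(c,px,z):
    o,d=ray(c,px);return o+d*(z-o[2])/d[2]
def tri(a,b):
    (o1,d1),(o2,d2)=a,b
    A=np.stack([d1,-d2],1);t=np.linalg.lstsq(A,o2-o1,rcond=None)[0]
    p,q=o1+d1*t[0],o2+d2*t[1];return (p+q)/2,np.linalg.norm(p-q)
def proj(c,P):
    K,D,E=c;W=np.linalg.inv(E)
    return cv2.projectPoints(np.array([P],float),cv2.Rodrigues(W[:3,:3])[0],W[:3,3],K,D)[0][0,0]
E
python3 - <<'E'
import cv2
a=cv2.imread('pics/a_top.png');cv2.imwrite('pics/b_top.png',cv2.resize(a[190:350,190:390],None,fx=4,fy=4 if 0 else 3.75,interpolation=cv2.INTER_CUBIC))
a=cv2.imread('pics/a_scene.png');cv2.imwrite('pics/b_scene.png',cv2.resize(a[240:390,215:430],None,fx=3.7,fy=3.7,interpolation=cv2.INTER_CUBIC))
E
```

```text
(no output)
```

View pics/b_top.png

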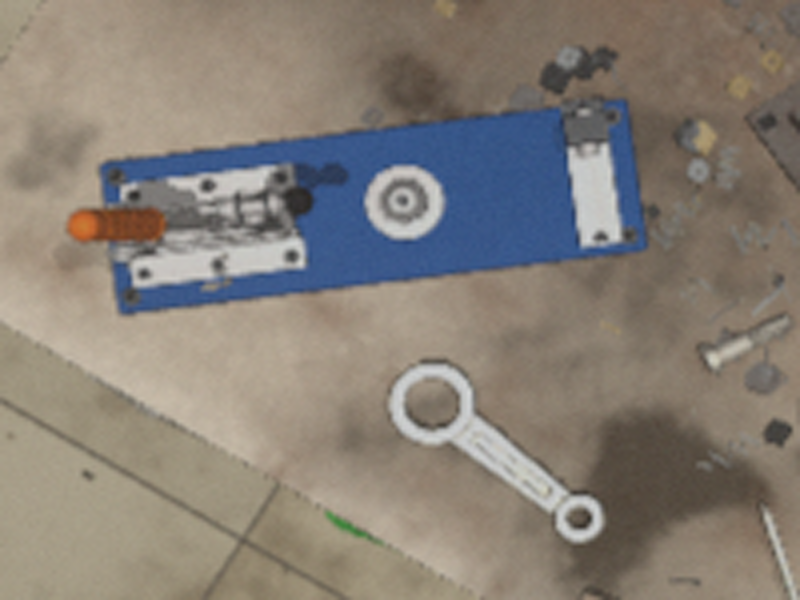

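View pics/b_scene.png

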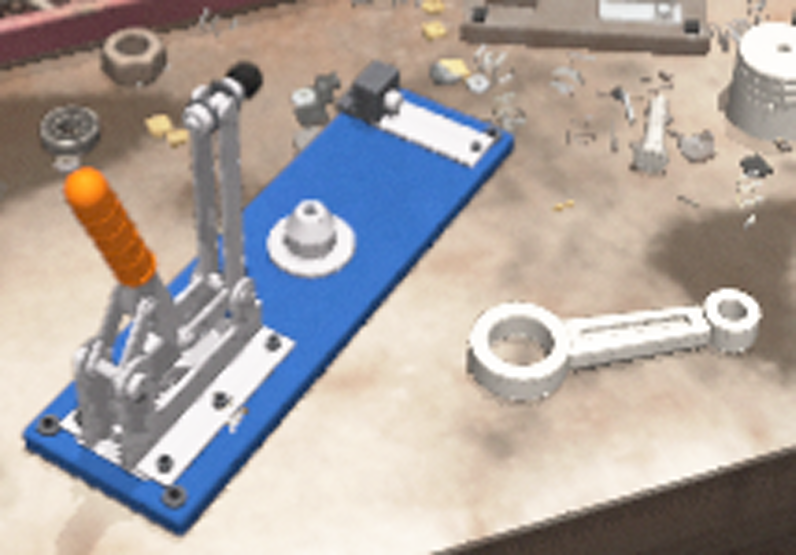

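Run:
```python
from h import *
t=cam('top');s=cam('scene')
def T(x,y):return (190+(x+.5)/4-.5,190+(y+.5)/3.75-.5)
def S(x,y):return (215+(x+.5)/3.7-.5,240+(y+.5)/3.7-.5)
for n,a,b in [('post',(403,200),(311,208)),('handle ball',(85,225),(85,188)),('big',(432,402),(517,345)),('small',(580,518),(733,310)),('stop btn',(588,150),(392,100)),('rubber',(298,201),(245,80))]:
    p,e=tri(ray(t,T(*a)),ray(s,S(*b)));print(n,p.round(4),round(e,4))
print('big18',onz(t,T(432,402),.018),'small18',onz(t,T(580,518),.018),'post41',onz(t,T(403,200),.041))
im=cv2.imread('pics/a_top.png');h=cv2.cvtColor(im,cv2.COLOR_BGR2HSV)
m=cv2.inRange(h,(100,120,60),(125,255,255));m[:200]=0;m[280:]=0;m[:,:190]=0;m[:,370:]=0
c=np.vstack([x for x in cv2.findContours(m,0,2)[0] if cv2.contourArea(x)>30])
r=cv2.minAreaRect(c);bx=cv2.boxPoints(r);print(r)
for q in bx: print(q,onz(t,q,.014).round(4))
```

```text
post [ 0.5547 -0.1493  0.0452] 0.0012
handle ball [0.5304 0.0118 0.1903] 0.0005
big [ 0.4266 -0.1681  0.0154] 0.0001
small [ 0.3541 -0.2593  0.019 ] 0.001
stop btn [ 0.5905 -0.2585  0.031 ] 0.0003
rubber [ 0.5472 -0.0993  0.1707] 0.0012
big18 [ 0.42664769 -0.1681987   0.018     ] small18 [ 0.35440736 -0.25907381  0.018     ] post41 [ 0.55535467 -0.14866553  0.041     ]
((283.0322265625, 244.49575805664062), (40.03422164916992, 131.88702392578125), 82.52843475341797)
[215.0457  233.22351] [0.5762 0.0368 0.014 ]
[345.81293 216.0737 ] [ 0.6253 -0.2808  0.014 ]
[351.01874 255.768  ] [ 0.5287 -0.2954  0.014 ]
[220.25153 272.91782] [0.48   0.0211 0.014 ]
```

{"op": "servo_tool", "data": {
  "offset": [
    [0.03,-0.03,0],
    [0.06,-0.065,0],
    [0.09,-0.1,0.005],
    [0.12,-0.13,0.01],
    [0.15,-0.16,0.02],
    [0.18,-0.19,0.03],
    [0.21,-0.22,0.04],
    [0.24,-0.25,0.05],
    [0.27,-0.28,0.06],
    [0.29,-0.31,0.065],
    [0.31,-0.33,0.07],
    [0.322,-0.345,0.08],
    [0.33,-0.352,0.08],
    [0.33,-0.352,0.08],
    [0.33,-0.352,0.08]
  ],
  "turn": [-0.05,-0.1,-0.15,-0.2,-0.25,-0.3,-0.35,-0.4,-0.45,-0.5,-0.55,-0.62,-0.674,-0.674,-0.674],
  "jaw": 0.06
}}

```text
time: 1.4
ee_pos: [0.3881, -0.2179, 0.1516]
eef_rot: [[0.624, 0.782, -0.0], [0.782, -0.624, -0.001], [-0.001, 0.0, -1.0]]
contact_force: [0.2, -0.7, -0.5]
gripper_width: 0.703
```

Run:
```python
from h import *
s=bot.observe();print(s['time'],s['ee_pos'],np.round(s['eef_rot'],4).tolist(),s['gripper_width'])
cv2.imwrite('pics/c.png',bot.camera('wrist'))
np.savez('c.npz',**{k:s[k] for k in('ee_pos','eef_rot')})
```

```text
1.4 [ 0.38807103 -0.21793738  0.1515572 ] [[0.6237, 0.7816, -0.0], [0.7816, -0.6237, -0.0007], [-0.0006, 0.0004, -1.0]] 0.7026665623001015
```

View pics/c.png

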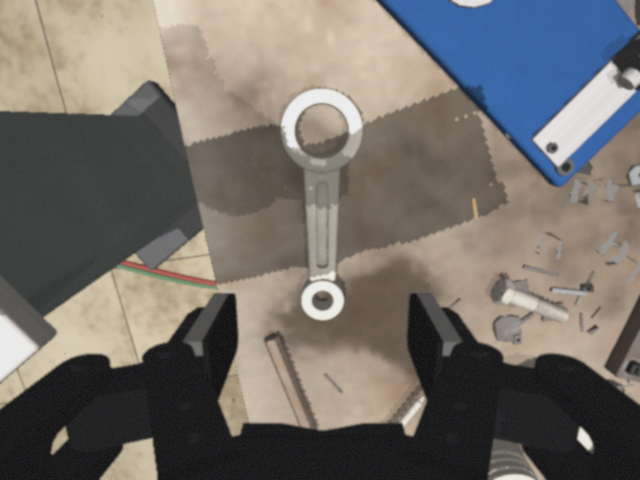

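Run:
```python
from h import *
o=dict(np.load('c.npz'));w=cam('wrist',o);t=cam('top')
im=cv2.imread('pics/c.png')
g=cv2.cvtColor(im,cv2.COLOR_BGR2GRAY);hs=cv2.cvtColor(im,cv2.COLOR_BGR2HSV)
b=onz(w,(322,130),.018);s=onz(w,(323,299.5),.018)
print(b.round(4),s.round(4),np.linalg.norm(b-s))
# height by two views with top
for p,q in [((322,130),(298,297.2)),((323,299.5),(335,328.1))]:
    print(tri(ray(w,p),ray(t,q)))
d=(s-b)/np.linalg.norm(s-b)
print('yaw to big',np.degrees(np.arctan2(-d[1],-d[0])),'tool yaw',np.degrees(np.arctan2(o['eef_rot'][1,0],o['eef_rot'][0,0])))
G=b+d*.062;print('grasp',G)
R=o['eef_rot'];print('tool off',R.T@(G-o['ee_pos']))
```

```text
[ 0.4283 -0.169   0.018 ] [ 0.3575 -0.259   0.018 ] 0.1145605372881367
(array([ 0.42774367, -0.16939388,  0.04192551]), np.float64(0.002065522992829511))
(array([ 0.35417393, -0.26087191,  0.01056673]), np.float64(0.0028989304869646766))
yaw to big 51.772128637994605 tool yaw 51.41176424070249
grasp [ 0.38997657 -0.21772     0.018     ]
tool off [0.00143676 0.00129463 0.13355697]
```

{"op": "servo_tool", "data": {
  "offset": [
    [0.001,0.001,0.03],
    [0.001,0.001,0.065],
    [0.001,0.001,0.1],
    [0.001,0.001,0.125],
    [0.001,0.001,0.138],
    [0.001,0.001,0.144],
    [0.001,0.001,0.146],
    [0.001,0.001,0.146]
  ],
  "turn": [0,0,0,-0.006,-0.006,-0.006,-0.006,-0.006]
}}

```text
time: 2.12
ee_pos: [0.3881, -0.2192, 0.004]
eef_rot: [[0.621, 0.784, -0.002], [0.784, -0.621, -0.0], [-0.001, -0.001, -1.0]]
contact_force: [1.3, 0.0, -0.0]
gripper_width: 0.702
```

{"op": "servo_tool", "data": {
  "offset": [
    [0,0,0],
    [0,0,0],
    [0,0,0],
    [0,0,0],
    [0,0,0],
    [0,0,0],
    [0,0,0],
    [0,0,0]
  ],
  "turn": [0,0,0,0,0,0,0,0],
  "jaw": 0.0
}}

```text
time: 2.78
ee_pos: [0.3896, -0.2177, 0.0064]
eef_rot: [[0.618, 0.786, 0.0], [0.786, -0.618, -0.002], [-0.002, 0.002, -1.0]]
contact_force: [-0.7, -0.3, 5.2]
gripper_width: 0.23
```

{"op": "servo_tool", "data": {
  "offset": [
    [0,0,-0.005],
    [0,0,-0.02],
    [0,0,-0.05],
    [0,0,-0.08],
    [0,0,-0.1],
    [0,0,-0.1],
    [0,0,-0.1]
  ],
  "turn": [0,0,0,0,0,0,0]
}}

```text
time: 3.37
ee_pos: [0.39, -0.2174, 0.1064]
eef_rot: [[0.619, 0.786, 0.002], [0.786, -0.619, -0.001], [0.0, 0.003, -1.0]]
contact_force: [0.2, 0.4, -2.4]
gripper_width: 0.22
```

Run:
```python
from h import *
s=bot.observe();print(s['time'],s['ee_pos'],np.round(s['eef_rot'],4).tolist(),s['gripper_width'],s['contact_force'])
cv2.imwrite('pics/d.png',bot.camera('wrist'))
np.savez('d.npz',**{k:s[k] for k in('ee_pos','eef_rot')})
```

```text
3.3667 [ 0.38996308 -0.21737728  0.10644614] [[0.6185, 0.7858, 0.0022], [0.7858, -0.6185, -0.0015], [0.0002, 0.0026, -1.0]] 0.21985524905192272 [ 0.21650861  0.36454911 -2.44904874]
```

View pics/d.png

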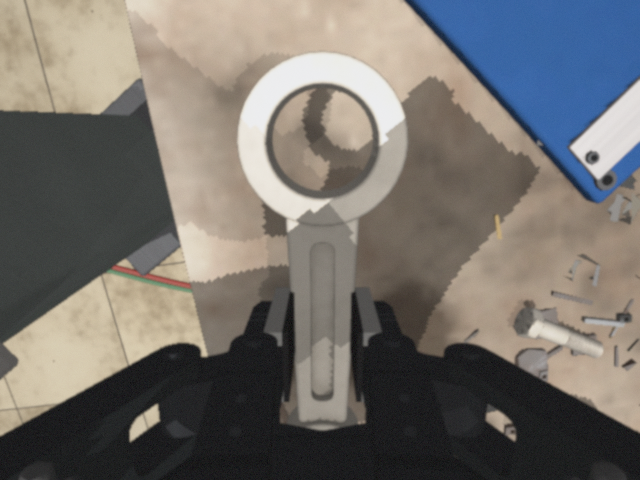

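```bash
cat > held.py <<'E'
from h import *
def ringcentre(im,c0,r0,r1,rough):
    pass
E
python3 - <<'E'
from h import *
im=cv2.imread('pics/d.png');hs=cv2.cvtColor(im,cv2.COLOR_BGR2HSV)
i=bot.camera_info('wrist');c=(np.array(i['intrinsics']),np.array(i['distortion']),np.array(i['T_tool_cam']))
g=cv2.cvtColor(im,cv2.COLOR_BGR2GRAY)
# outer edge: radial search by max gradient
def circ(cx,cy,r0,r1,sgn):
    P=[]
    gg=cv2.GaussianBlur(g,(3,3),0).astype(float)
    for a in np.radians(np.arange(0,360,5)):
        rs=np.arange(r0,r1,.5);v=cv2.remap(gg.astype(np.float32),(cx+rs*np.cos(a)).astype(np.float32)[None],(cy+rs*np.sin(a)).astype(np.float32)[None],1)[0]
        d=sgn*np.gradient(v);k=d.argmax();P.append((cx+rs[k]*np.cos(a),cy+rs[k]*np.sin(a)))
    return np.float32(P)
for nm,r0,r1,sg in [('outer',75,95,-1),('bore',45,66,1)]:
    P=circ(322,138,r0,r1,sg)
    for it in range(3):
        e=cv2.fitEllipse(P)
        d=np.abs(np.hypot(*(P-np.array(e[0])).T)-sum(e[1])/4)
        P=P[d<max(3,np.median(d)*2.5)]
    z=-.0116
    print(nm,e,len(P),onz(c,e[0],z).round(4))
    Q=np.array([onz(c,p,z)[:2] for p in P]).astype(np.float32)
    print(cv2.minEnclosingCircle(Q),cv2.fitEllipse(Q*1000))
# rod axis: web midline
print('web mid',onz(c,(322.5,235),-.0086),onz(c,(322,385),-.0086))
E
```

```text
outer ((321.9566345214844, 138.12496948242188), (169.9393768310547, 171.90350341796875), 176.14682006835938) 69 [ 0.063   0.001  -0.0116]
((0.06184816360473633, 0.0009864307940006256), 0.025704078376293182) ((61.875885009765625, 0.9571207165718079), (50.419219970703125, 50.92182922363281), 2.774763822555542)
bore ((322.0616455078125, 140.62171936035156), (113.84811401367188, 115.85174560546875), 177.28237915039062) 72 [ 0.0623  0.001  -0.0116]
((0.06168041750788689, 0.0010341298766434193), 0.017259152606129646) ((61.77277374267578, 0.9880608320236206), (33.99110794067383, 34.12147521972656), 13.872528076171875)
web mid [ 0.03233382  0.0011354  -0.0086    ] [-0.02335007  0.00098471 -0.0086    ]
```

{"op": "servo_tool", "data": {
  "offset": [
    [0.01,0.012,0],
    [0.02,0.024,0],
    [0.033,0.038,0],
    [0.046,0.052,0],
    [0.06,0.067,0],
    [0.072,0.082,0],
    [0.083,0.096,0.005],
    [0.093,0.108,0.01],
    [0.102,0.118,0.015],
    [0.108,0.126,0.02],
    [0.1116,0.13,0.026],
    [0.1116,0.1301,0.031],
    [0.1116,0.1301,0.031],
    [0.1116,0.1301,0.031]
  ],
  "turn": [-0.06,-0.12,-0.19,-0.26,-0.33,-0.4,-0.47,-0.54,-0.61,-0.68,-0.74,-0.777,-0.777,-0.777]
}}

```text
time: 4.58
ee_pos: [0.5595, -0.2088, 0.0724]
eef_rot: [[-0.11, 0.994, -0.004], [0.994, 0.11, 0.001], [0.001, -0.004, -1.0]]
contact_force: [0.6, -0.5, -1.5]
gripper_width: 0.222
```

Run:
```python
from h import *
s=bot.observe();print(s['time'],s['ee_pos'],np.round(s['eef_rot'],4).tolist(),s['gripper_width'],s['contact_force'])
cv2.imwrite('pics/e.png',bot.camera('wrist'))
np.savez('e.npz',**{k:s[k] for k in('ee_pos','eef_rot')})
```

```text
4.5833 [ 0.559456   -0.20884976  0.07239506] [[-0.1105, 0.9939, -0.0037], [0.9939, 0.1105, 0.001], [0.0014, -0.0035, -1.0]] 0.22246252788908008 [ 0.63827675 -0.52411118 -1.47943452]
```

View pics/e.png

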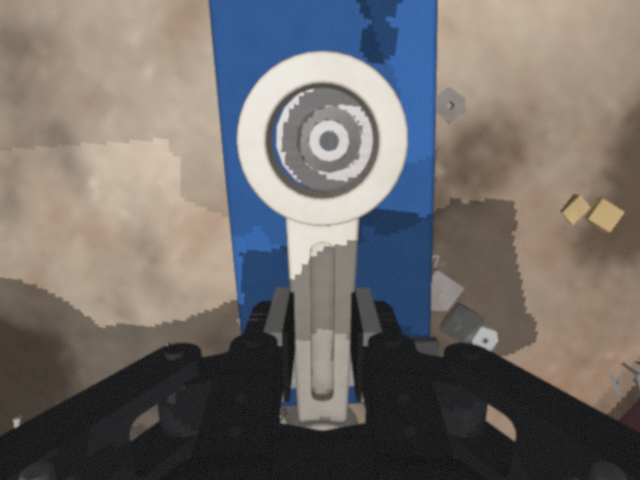

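Run:
```python
from h import *
im=cv2.imread('pics/e.png');cv2.imwrite('pics/e2.png',cv2.resize(im[70:210,250:400],None,fx=4,fy=4,interpolation=cv2.INTER_CUBIC))
i=bot.camera_info('wrist');c=(np.array(i['intrinsics']),np.array(i['distortion']),np.array(i['T_tool_cam']))
p=onz(c,(329.5,140.5),.0724-.041);b=onz(c,(322.1,140),-.0116)
print(p,b)
o=dict(np.load('e.npz'));print('post world',o['eef_rot']@p+o['ee_pos'])
w=cam('wrist',o)
# plate edges at z .014
for y in (60,180,270):
    g=cv2.cvtColor(im,cv2.COLOR_BGR2HSV)[y]
    m=np.where((g[:,0]>100)&(g[:,0]<125)&(g[:,1]>120))[0]
    m=m[(m>190)&(m<460)]
    a,bb=onz(w,(m.min(),y),.014),onz(w,(m.max()+1,y),.014);print(y,m.min(),m.max(),a.round(4),bb.round(4))
```

```text
[0.05962026 0.00461893 0.0314    ] [ 0.06135778  0.00168426 -0.0116    ]
post world [ 0.55734542 -0.14905258  0.04106276]
60 215 435 [ 0.5035 -0.1208  0.014 ] [ 0.6005 -0.11    0.014 ]
180 227 432 [ 0.5119 -0.1733  0.014 ] [ 0.6083 -0.1625  0.014 ]
270 236 430 [ 0.5188 -0.2176  0.014 ] [ 0.6152 -0.2068  0.014 ]
```

View pics/e2.png

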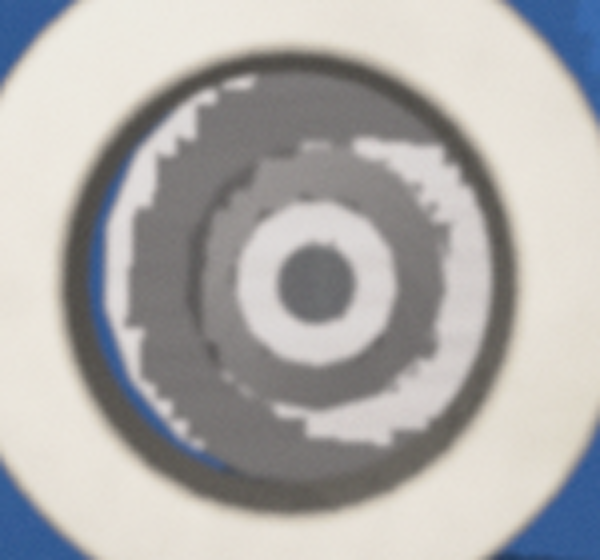

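{"op": "servo_tool", "data": {
  "offset": [
    [-0.001,0.0015,0.005],
    [-0.0017,0.0027,0.01],
    [-0.0017,0.0027,0.015],
    [-0.0017,0.0027,0.015],
    [-0.0017,0.0027,0.015],
    [-0.0017,0.0027,0.015]
  ],
  "turn": [0,0,0,0,0,0]
}}

```text
time: 5.13
ee_pos: [0.5637, -0.2108, 0.0594]
eef_rot: [[-0.111, 0.994, 0.0], [0.994, 0.111, 0.0], [0.0, 0.0, -1.0]]
contact_force: [-0.2, 0.5, -2.1]
gripper_width: 0.224
```

Run:
```python
from h import *
s=bot.observe();print(s['time'],s['ee_pos'],np.round(s['eef_rot'],4).tolist(),s['gripper_width'],s['contact_force'])
im=bot.camera('wrist')
cv2.imwrite('pics/f.png',im);cv2.imwrite('pics/f2.png',cv2.resize(im[70:210,250:400],None,fx=4,fy=4,interpolation=cv2.INTER_CUBIC))
np.savez('f.npz',**{k:s[k] for k in('ee_pos','eef_rot')})
```

```text
5.1333 [ 0.56370938 -0.21076893  0.05936597] [[-0.1107, 0.9939, 0.0001], [0.9939, 0.1107, 0.0], [0.0, 0.0001, -1.0]] 0.22373453739690125 [-0.21681688  0.48875262 -2.09323153]
```

View pics/f2.png

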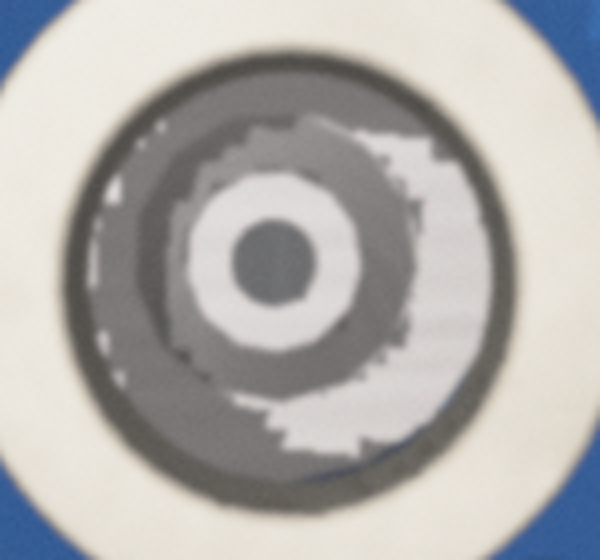

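Run:
```python
from h import *
i=bot.camera_info('wrist');c=(np.array(i['intrinsics']),np.array(i['distortion']),np.array(i['T_tool_cam']))
o=dict(np.load('f.npz'))
p=onz(c,(318.4,135.4),.0184);b=onz(c,(322,140.2),-.0116)
print(p,b,p-b,'post w',o['eef_rot']@p+o['ee_pos'])
```

```text
[0.06193199 0.00032047 0.0184    ] [ 0.06129904  0.00165379 -0.0116    ] [ 0.00063295 -0.00133331  0.03      ] post w [ 0.55717329 -0.14918143  0.04096779]
```

{"op": "servo_tool", "data": {
  "offset": [
    [0.0003,-0.001,0.0],
    [0.0004,-0.0013,0.004],
    [0.0004,-0.0013,0.008],
    [0.0004,-0.0013,0.012],
    [0.0004,-0.0013,0.015],
    [0.0004,-0.0013,0.016],
    [0.0004,-0.0013,0.016],
    [0.0004,-0.0013,0.016]
  ],
  "turn": [0,0,0,0,0,0,0,0]
}}

```text
time: 5.85
ee_pos: [0.5624, -0.2104, 0.0432]
eef_rot: [[-0.111, 0.994, 0.0], [0.994, 0.111, 0.0], [0.0, 0.0, -1.0]]
contact_force: [1.5, 0.0, -0.7]
gripper_width: 0.227
```

Run:
```python
from h import *
s=bot.observe();print(s['time'],s['ee_pos'],np.round(s['eef_rot'],4).tolist(),s['gripper_width'],s['contact_force'])
im=bot.camera('wrist')
cv2.imwrite('pics/g.png',im);cv2.imwrite('pics/g2.png',cv2.resize(im[70:210,250:400],None,fx=4,fy=4,interpolation=cv2.INTER_CUBIC))
np.savez('g.npz',**{k:s[k] for k in('ee_pos','eef_rot')})
```

```text
5.85 [ 0.56241869 -0.2104369   0.04323195] [[-0.1109, 0.9938, 0.0], [0.9938, 0.1109, 0.0002], [0.0002, 0.0, -1.0]] 0.22667859898784098 [ 1.52725694  0.00250271 -0.67179182]
```

View pics/g2.png

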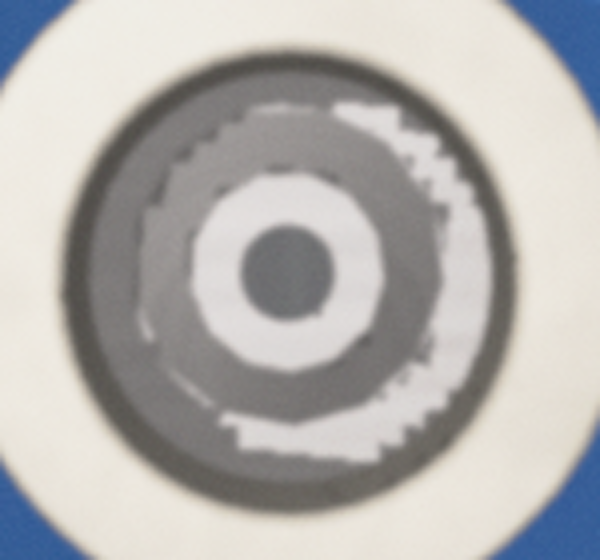

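Run:
```python
from h import *
i=bot.camera_info('wrist');c=(np.array(i['intrinsics']),np.array(i['distortion']),np.array(i['T_tool_cam']))
for z in(.0022,):
  p=onz(c,(321.6,137.5),z);b=onz(c,(322,140.2),-.0116);print(p,b,p-b)
```

```text
[0.06167006 0.00151585 0.0022    ] [ 0.06129885  0.00165382 -0.0116    ] [ 0.00037121 -0.00013797  0.0138    ]
```

{"op": "servo_tool", "data": {
  "offset": [
    [0.0003,0,0.003],
    [0.0003,0,0.006],
    [0.0003,0,0.009],
    [0.0003,0,0.012],
    [0.0003,0,0.014],
    [0.0003,0,0.014]
  ],
  "turn": [0,0,0,0,0,0]
}}

```text
time: 6.4
ee_pos: [0.5619, -0.2102, 0.0287]
eef_rot: [[-0.111, 0.994, -0.001], [0.994, 0.111, 0.0], [0.0, -0.001, -1.0]]
contact_force: [0.2, -0.4, -1.8]
gripper_width: 0.226
```

Free so far (no lateral load). Continue down.

{"op": "servo_tool", "data": {
  "offset": [
    [0,0,0.002],
    [0,0,0.004],
    [0,0,0.005],
    [0,0,0.005],
    [0,0,0.005]
  ],
  "turn": [0,0,0,0,0]
}}

```text
time: 6.82
ee_pos: [0.5624, -0.2103, 0.0245]
eef_rot: [[-0.111, 0.994, 0.0], [0.994, 0.111, -0.0], [-0.0, 0.0, -1.0]]
contact_force: [-0.6, 0.2, 0.1]
gripper_width: 0.224
```

{"op": "servo_tool", "data": {
  "offset": [
    [0,0.0004,0.0003],
    [0,0.0008,0.0004],
    [0,0.0012,0.0004],
    [0,0.0016,0.0004],
    [0,0.002,0.0004],
    [0,0.002,0.0004],
    [0,0.002,0.0004]
  ],
  "turn": [-0.006,-0.013,-0.019,-0.026,-0.032,-0.032,-0.032]
}}

```text
time: 7.4
ee_pos: [0.5638, -0.2103, 0.0245]
eef_rot: [[-0.142, 0.99, -0.001], [0.99, 0.142, -0.001], [-0.001, -0.001, -1.0]]
contact_force: [-2.6, -0.5, 6.7]
gripper_width: 0.228
```

Run:
```python
from h import *
s=bot.observe();print(s['time'],s['ee_pos'],np.round(s['eef_rot'],4).tolist(),s['gripper_width'],s['contact_force'],s['wrist_torque'])
im=bot.camera('wrist')
cv2.imwrite('pics/i.png',im);
for n,(x,y) in {'top':(240,190),'scene':(240,240)}.items():
    a=bot.camera(n);cv2.imwrite(f'pics/i_{n}.png',cv2.resize(a[y:y+110,x:x+140],None,fx=5,fy=5,interpolation=cv2.INTER_CUBIC))
```

```text
7.4 [ 0.56384499 -0.21030949  0.02448307] [[-0.1419, 0.9899, -0.0009], [0.9899, 0.1419, -0.0007], [-0.0005, -0.001, -1.0]] 0.2278040775643983 [-2.55557215 -0.50082778  6.68987537] [-0.05341969  0.66354986 -0.19998063]
```

View pics/i.png

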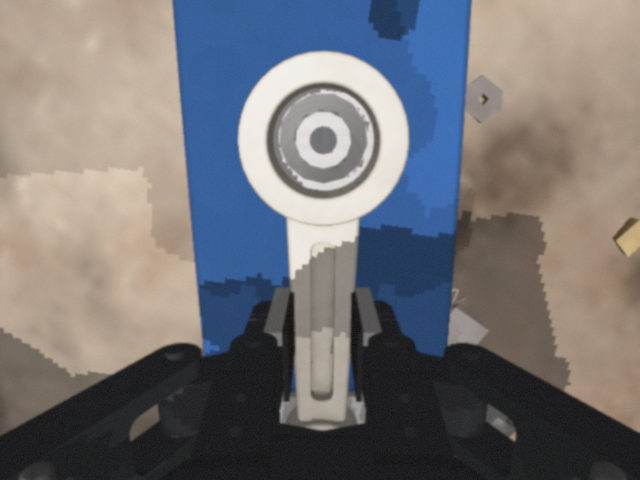

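View pics/i_scene.png

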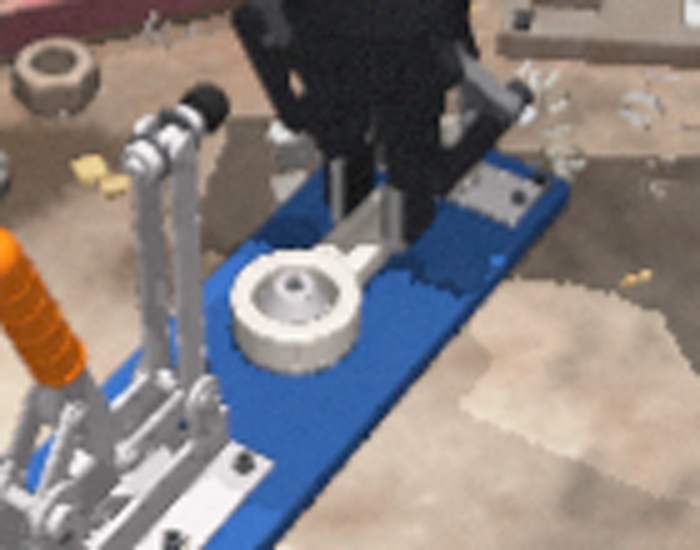

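View pics/i_top.png

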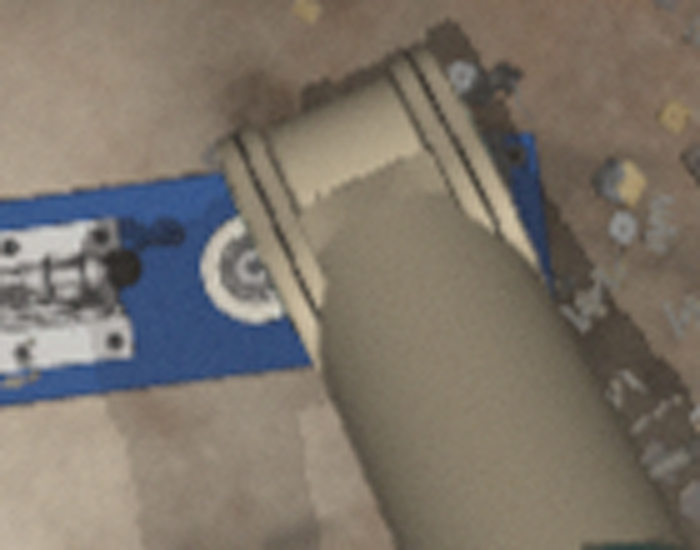

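{"op": "servo_tool", "data": {
  "offset": [
    [0,0.0003,-0.0002],
    [0,0.0006,-0.0002],
    [0,0.0006,-0.0002]
  ],
  "turn": [-0.005,-0.01,-0.01]
}}

```text
time: 7.8
ee_pos: [0.5645, -0.2103, 0.0245]
eef_rot: [[-0.152, 0.988, -0.001], [0.988, 0.152, -0.001], [-0.0, -0.001, -1.0]]
contact_force: [-3.6, -0.4, 5.8]
gripper_width: 0.224
```

{"op": "servo_tool", "data": {
  "offset": [
    [0,0.0003,-0.0002],
    [0,0.0006,-0.0002],
    [0,0.0006,-0.0002]
  ],
  "turn": [-0.005,-0.01,-0.01]
}}

```text
time: 8.05
ee_pos: [0.565, -0.2102, 0.0245]
eef_rot: [[-0.162, 0.987, -0.001], [0.987, 0.162, -0.001], [-0.0, -0.001, -1.0]]
contact_force: [-3.4, 0.3, 6.8]
gripper_width: 0.224
```

{"op": "servo_tool", "data": {
  "offset": [
    [0,0,0],
    [0,0,0]
  ],
  "turn": [0,0]
}}

```text
time: 8.22
ee_pos: [0.565, -0.2102, 0.0245]
eef_rot: [[-0.162, 0.987, -0.001], [0.987, 0.162, -0.001], [-0.0, -0.001, -1.0]]
contact_force: [-3.7, -0.3, 6.2]
gripper_width: 0.222
```

{"op": "servo_tool", "data": {
  "offset": [
    [0,0.0003,-0.0002],
    [0,0.0005,-0.0003],
    [0,0.0005,-0.0003],
    [0,0.0005,-0.0003]
  ],
  "turn": [-0.004,-0.008,-0.008,-0.008]
}}

```text
time: 8.55
ee_pos: [0.5651, -0.2102, 0.0245]
eef_rot: [[-0.169, 0.986, -0.002], [0.986, 0.169, -0.0], [-0.0, -0.002, -1.0]]
contact_force: [-3.9, -0.2, 5.4]
gripper_width: 0.221
```

Run:
```python
from h import *
s=bot.observe();print(s['time'],s['contact_force'],s['wrist_torque'])
a=bot.camera('scene');cv2.imwrite('pics/j_s.png',cv2.resize(a[230:330,260:380],None,fx=6,fy=6,interpolation=cv2.INTER_CUBIC))
```

```text
8.55 [-3.93055437 -0.16357957  5.39678853] [-0.12380243  1.09443474 -0.44239197]
```

View pics/j_s.png

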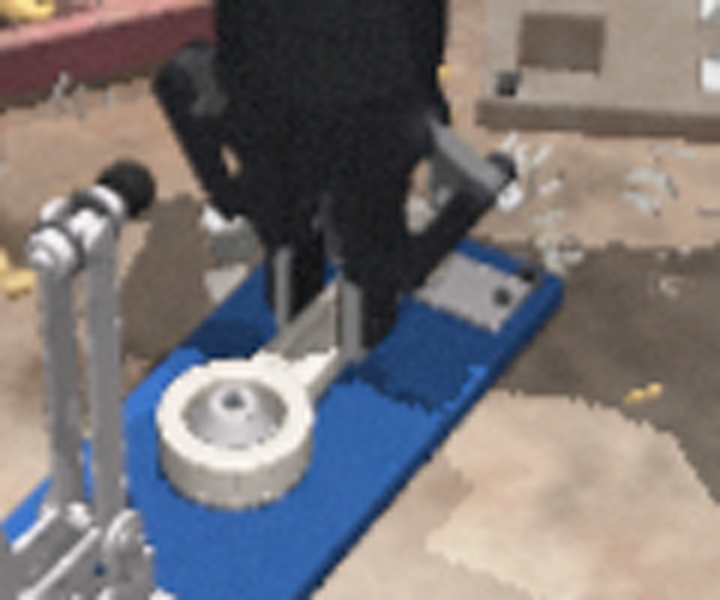

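{"op": "servo_tool", "data": {
  "offset": [
    [0,0,0],
    [0,0,0],
    [0,0,0],
    [0,0,0],
    [0,0,-0.005],
    [0,0,-0.02],
    [0,0,-0.05],
    [0,0,-0.09],
    [0,0,-0.12],
    [0,0,-0.12]
  ],
  "turn": [0,0,0,0,0,0,0,0,0,0],
  "jaw": 0.05
}}

```text
time: 9.43
ee_pos: [0.5706, -0.2094, 0.1524]
eef_rot: [[-0.171, 0.985, 0.012], [0.985, 0.171, -0.002], [-0.004, 0.011, -1.0]]
contact_force: [0.9, 1.0, -0.3]
gripper_width: 0.586
```

Run:
```python
from h import *
s=bot.observe();print(s['time'],s['ee_pos'],s['contact_force'],s['wrist_torque'])
np.savez('k.npz',**{k:s[k] for k in('ee_pos','eef_rot')})
cv2.imwrite('pics/k.png',bot.camera('wrist'))
a=bot.camera('scene');cv2.imwrite('pics/k_s.png',cv2.resize(a[230:330,260:380],None,fx=6,fy=6,interpolation=cv2.INTER_CUBIC))
```

```text
9.4333 [ 0.57057191 -0.20935619  0.15239391] [ 0.87466502  1.03323838 -0.28425775] [ 0.01977024 -0.04551529 -0.02167439]
```

View pics/k_s.png

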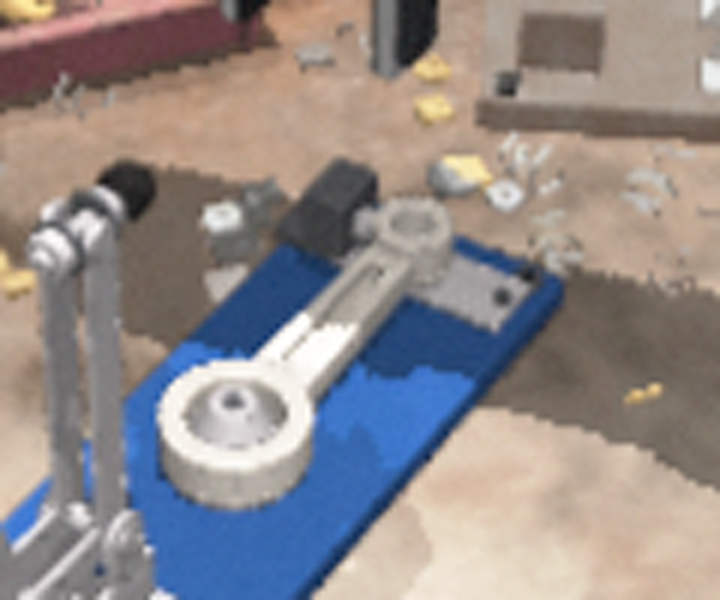

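View pics/k.png

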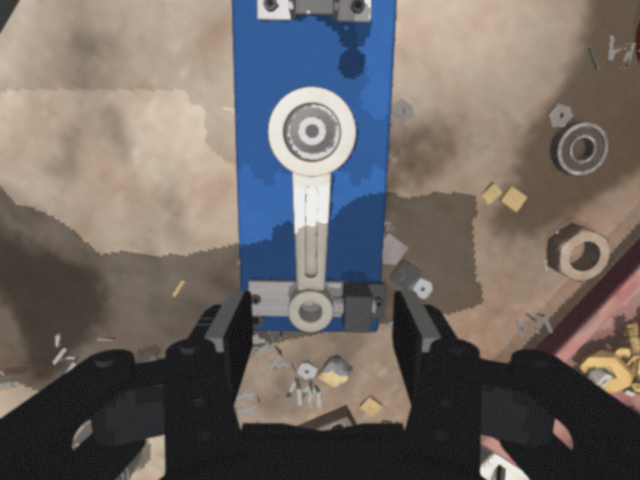

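Run:
```python
from h import *
im=cv2.imread('pics/k.png');cv2.imwrite('pics/k2.png',cv2.resize(im[270:345,235:395],None,fx=5,fy=5,interpolation=cv2.INTER_CUBIC))
o=dict(np.load('k.npz'));w=cam('wrist',o)
b=onz(w,(312.5,131),.036);s=onz(w,(311,311),.036);print(b,s,np.linalg.norm(b-s),np.degrees(np.arctan2(*(s-b)[[1,0]])))
p=onz(w,(312.5,129.5),.041);print('post',p)
# fixture axis from plate edges
for y in (60,190,240):
    g=cv2.cvtColor(im,cv2.COLOR_BGR2HSV)[y]
    m=np.where((g[:,0]>100)&(g[:,0]<125)&(g[:,1]>120))[0];m=m[(m>190)&(m<440)]
    print(y,onz(w,(m.min(),y),.014).round(4),onz(w,(m.max()+1,y),.014).round(4))
```

```text
[ 0.55748878 -0.1493514   0.036     ] [ 0.57552358 -0.2630466   0.036     ] 0.1151166927580712 -80.98660445046286
post [ 0.55738453 -0.14841202  0.041     ]
60 [ 0.5033 -0.1159  0.014 ] [ 0.5991 -0.0991  0.014 ]
190 [ 0.5151 -0.1955  0.014 ] [ 0.6116 -0.179   0.014 ]
240 [ 0.5206 -0.2293  0.014 ] [ 0.6161 -0.2131  0.014 ]
```

View pics/k2.png

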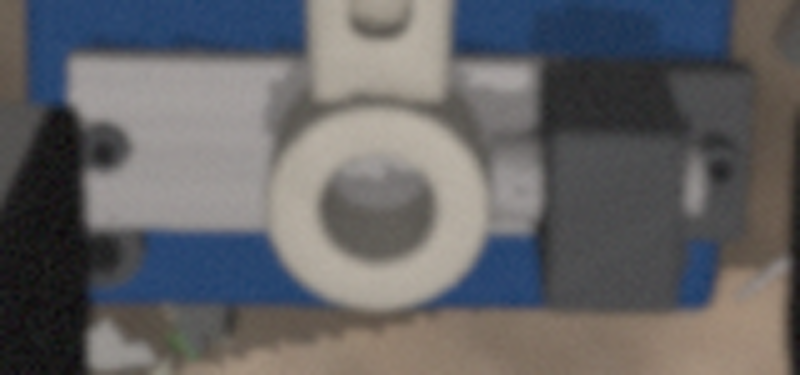

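Run:
```python
from h import *
t=cam('top');s=cam('scene')
def T(x,y):return (190+(x+.5)/4-.5,190+(y+.5)/3.75-.5)
def S(x,y):return (215+(x+.5)/3.7-.5,240+(y+.5)/3.7-.5)
th=np.radians(-81.2);X=np.array([np.cos(th),np.sin(th)]);Y=np.array([-X[1],X[0]])
P0=np.array([.5550,-.149])
for n,a,b in [('ball',(85,225),(85,188)),('orange root',(160,222),(138,278)),('armtop',(240,205),(215,105)),('rubber',(298,201),(245,80))]:
    p,e=tri(ray(t,T(*a)),ray(s,S(*b)));d=p[:2]-P0;print(n,p.round(4),round(e,4),'fix',(d@X).round(4),(d@Y).round(4))
o=bot.observe();R=o['eef_rot'];print(o['ee_pos'],R)
tgt=np.array([.557,-.149])+X*(-.119);print(tgt, R.T@(np.r_[tgt,.28]-o['ee_pos']))
print('yaw',np.degrees(np.arctan2(R[1,0],R[0,0])))
```

```text
ball [0.5304 0.0118 0.1903] 0.0005 fix -0.1626 0.0003
orange root [ 0.536  -0.015   0.1103] 0.0004 fix -0.1353 0.0017
armtop [ 0.5419 -0.0708  0.1769] 0.0068 fix -0.0793 -0.001
rubber [ 0.5472 -0.0993  0.1707] 0.0012 fix -0.0503 -0.0001
[ 0.56709347 -0.20998967  0.14712668] [[-0.17020282  0.98540166  0.00381565]
 [ 0.98540674  0.17020954 -0.00150833]
 [-0.00213577  0.00350324 -0.99999158]]
[ 0.53879469 -0.03140082] [ 0.1805154   0.00297735 -0.13324955]
yaw 99.79963434572537
```

{"op": "servo_tool", "data": {
  "offset": [
    [0,0,-0.03],
    [0,0,-0.06],
    [0,0,-0.09],
    [0.02,0,-0.1],
    [0.05,0.001,-0.1],
    [0.08,0.001,-0.1],
    [0.11,0.002,-0.1],
    [0.14,0.003,-0.1],
    [0.165,0.003,-0.1],
    [0.18,0.003,-0.1],
    [0.1835,0.003,-0.1],
    [0.1835,0.003,-0.1],
    [0.1835,0.003,-0.1]
  ],
  "turn": [0,0,0,0.01,0.017,0.017,0.017,0.017,0.017,0.017,0.017,0.017,0.017],
  "jaw": 0.0
}}

```text
time: 10.62
ee_pos: [0.5376, -0.0298, 0.244]
eef_rot: [[-0.152, 0.988, -0.001], [0.988, 0.152, -0.001], [-0.001, -0.001, -1.0]]
contact_force: [0.2, -0.7, 0.1]
gripper_width: -0.002
```

```bash
cat > st.py <<'E'
from h import *
import sys
th=np.radians(-81.2);X=np.array([np.cos(th),np.sin(th)]);Y=np.array([-X[1],X[0]])
s=bot.observe();d=np.array(s['ee_pos'])[:2]-[.557,-.149];R=s['eef_rot']
print(round(s['time'],2),'fix x',round(d@X*1000,1),'y',round(d@Y*1000,1),'z',round(s['ee_pos'][2]*1000,1),'F fx',np.round(np.array(s['contact_force'])[:2]@X,1),'fy',np.round(np.array(s['contact_force'])[:2]@Y,1),'fz',np.round(s['contact_force'][2],1),'w',round(s['gripper_width'],3),'yaw',np.degrees(np.arctan2(R[1,0],R[0,0])).round(2))
n=sys.argv[1]
if n!='-':
    a=bot.camera('scene')[200:400,200:400];b=bot.camera('wrist')
    cv2.imwrite(f'pics/{n}.png',np.hstack([cv2.resize(a,(480,480),interpolation=cv2.INTER_CUBIC),cv2.resize(b[:,160:480],(320,480))]))
E
python3 st.py l
```

```text
10.62 fix x -120.8 y -0.9 z 244.0 F fx 0.7 fy 0.1 fz 0.1 w -0.002 yaw 98.77
```

View pics/l.png

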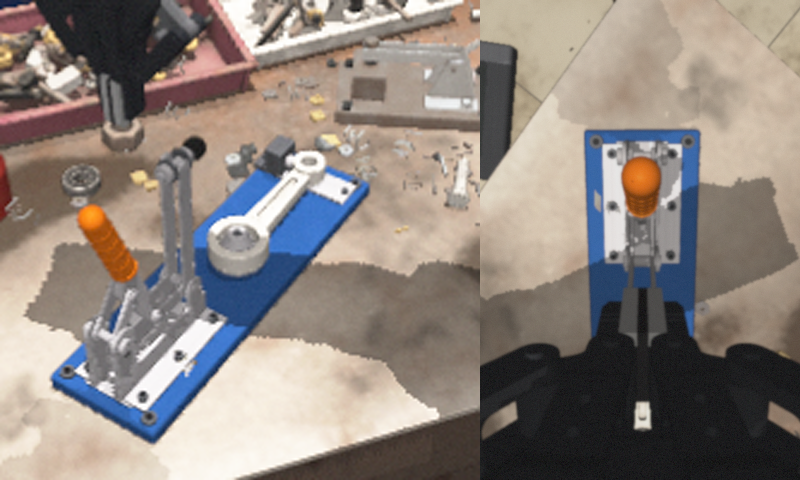

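{"op": "servo_tool", "data": {
  "offset": [
    [0,0,0.02],
    [0,0,0.04],
    [0,0,0.06],
    [0,0,0.075],
    [0,0,0.08],
    [0,0,0.08],
    [0.004,0,0.08],
    [0.008,0,0.08],
    [0.012,0,0.08],
    [0.012,0,0.08]
  ],
  "turn": [0,0,0,0,0,0,0,0,0,0]
}}

```text
time: 11.55
ee_pos: [0.5364, -0.0158, 0.1656]
eef_rot: [[-0.155, 0.988, 0.002], [0.988, 0.155, -0.0], [-0.001, 0.002, -1.0]]
contact_force: [0.2, -0.6, 0.6]
gripper_width: 0.003
```

```bash
python3 st.py m
```

```text
11.55 fix x -134.8 y 0.0 z 165.6 F fx 0.7 fy 0.1 fz 0.6 w 0.003 yaw 98.9
```

View pics/m.png

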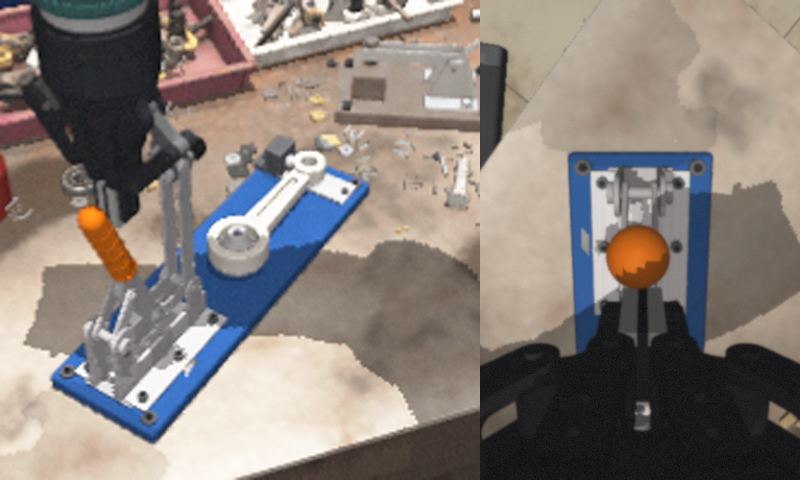

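{"op": "servo_tool", "data": {
  "offset": [
    [0.003,0,0],
    [0.006,0,0.001],
    [0.009,0,0.002],
    [0.012,0,0.003],
    [0.015,0,0.004],
    [0.018,0,0.005],
    [0.022,0,0.006],
    [0.022,0,0.006]
  ],
  "turn": [0,0,0,0,0,0,0,0]
}}

```text
time: 12.32
ee_pos: [0.5336, 0.0048, 0.1602]
eef_rot: [[-0.153, 0.988, 0.003], [0.988, 0.153, -0.002], [-0.002, 0.003, -1.0]]
contact_force: [-1.0, -4.2, 9.4]
gripper_width: -0.002
```

```bash
python3 st.py n
```

```text
12.32 fix x -155.5 y 0.4 z 160.2 F fx 4.0 fy -1.6 fz 9.4 w -0.002 yaw 98.8
```

View pics/n.png

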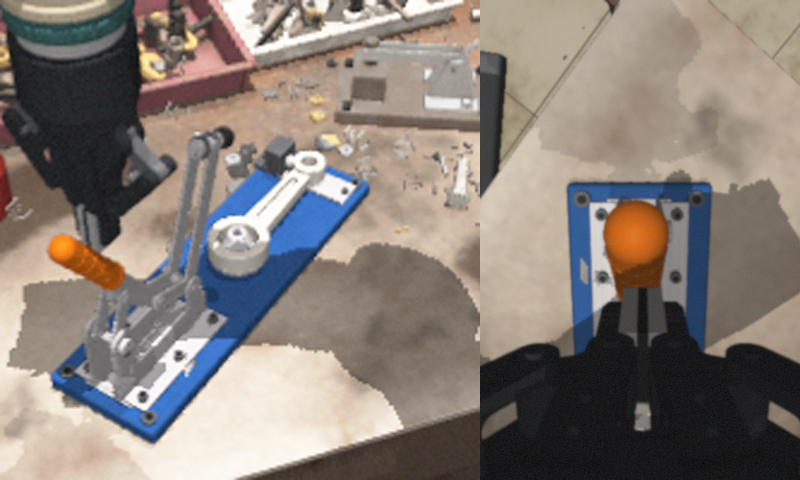

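```bash
cat > hd.py <<'E'
from h import *
th=np.radians(-81.2);X=np.array([np.cos(th),np.sin(th),0]);Y=np.array([-X[1],X[0],0])
def pl(c,px):
    o,d=ray(c,px);P0=np.array([.5555,-.149,0]);t=((P0-o)@Y)/(d@Y);p=o+t*d;return np.round(((p-P0)@X*1000,p[2]*1000),1)
def handle(im=None):
    im=bot.camera('scene') if im is None else im
    h=cv2.cvtColor(im,cv2.COLOR_BGR2HSV);m=cv2.inRange(h,(5,180,100),(18,255,255));m[:270]=0;m[380:]=0;m[:,:205]=0;m[:,300:]=0
    n,l,st,_=cv2.connectedComponentsWithStats(m);k=1+st[1:,4].argmax()
    y,x=np.where(l==k);P=np.stack([x,y],1).astype(float);c=P.mean(0);u=np.linalg.svd(P-c,full_matrices=False)[2][0]
    if u[0]>0:u=-u
    t=(P-c)@u;a,b=c+u*t.max(),c+u*t.min();s=cam('scene')
    A,B=pl(s,a),pl(s,b);d=A-B
    return A,B,np.degrees(np.arctan2(-d[0],d[1])).round(1),np.hypot(*d).round(1)
if __name__=='__main__':
    import sys
    print('end,root(x,z mm),lean,len',handle(cv2.imread(sys.argv[1]) if len(sys.argv)>1 else None))
E
python3 hd.py pics/a_scene.png; python3 hd.py
```

```text
end,root(x,z mm),lean,len (array([-166.5,  202. ]), array([-132.7,  106.8]), np.float64(19.5), np.float64(101.0))
end,root(x,z mm),lean,len (array([-199. ,  197.9]), array([-142.2,  111.6]), np.float64(33.4), np.float64(103.3))
```

{"op": "servo_tool", "data": {
  "offset": [
    [0.003,0,-0.001],
    [0.006,0,-0.001],
    [0.009,0,-0.001],
    [0.012,0,-0.001],
    [0.012,0,-0.001],
    [0.012,0,-0.001]
  ],
  "turn": [0,0,0,0,0,0]
}}

```text
time: 12.97
ee_pos: [0.5312, 0.0156, 0.1597]
eef_rot: [[-0.152, 0.988, 0.001], [0.988, 0.152, -0.002], [-0.002, 0.001, -1.0]]
contact_force: [1.9, -3.7, -0.6]
gripper_width: -0.001
```

```bash
python3 st.py o; python3 hd.py
```

```text
12.97 fix x -166.6 y -0.3 z 159.7 F fx 4.0 fy 1.3 fz -0.6 w -0.001 yaw 98.76
end,root(x,z mm),lean,len (array([-214.2,  190.3]), array([-144.9,  113. ]), np.float64(41.9), np.float64(103.8))
```

View pics/o.png

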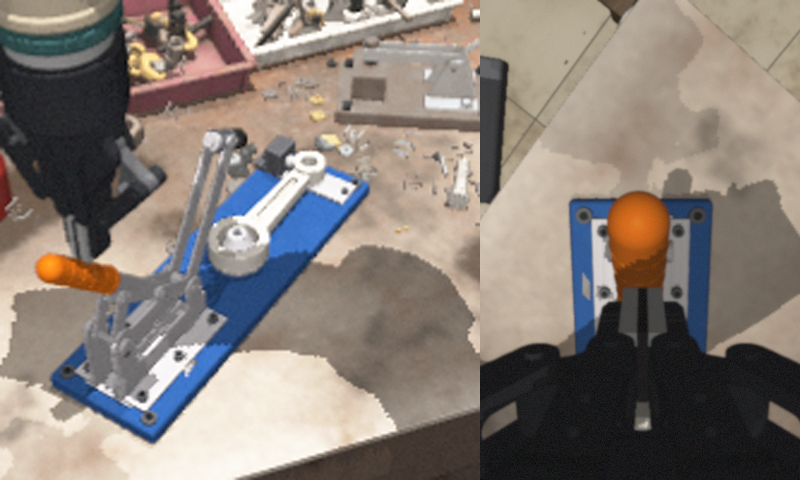

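{"op": "servo_tool", "data": {
  "offset": [
    [0.004,0,0.001],
    [0.008,0,0.002],
    [0.012,0,0.003],
    [0.016,0,0.004],
    [0.02,0,0.006],
    [0.02,0,0.006],
    [0.02,0,0.006]
  ],
  "turn": [0,0,0,0,0,0,0]
}}

```text
time: 13.7
ee_pos: [0.5276, 0.0358, 0.1537]
eef_rot: [[-0.153, 0.988, -0.0], [0.988, 0.153, -0.002], [-0.002, -0.0, -1.0]]
contact_force: [1.4, -4.6, 2.1]
gripper_width: 0.001
```

```bash
python3 st.py p; python3 hd.py
```

```text
13.7 fix x -187.1 y -0.8 z 153.7 F fx 4.8 fy 0.6 fz 2.1 w 0.001 yaw 98.79
end,root(x,z mm),lean,len (array([-230.1,  164.6]), array([-146.7,  114.4]), np.float64(59.0), np.float64(97.3))
```

View pics/p.png

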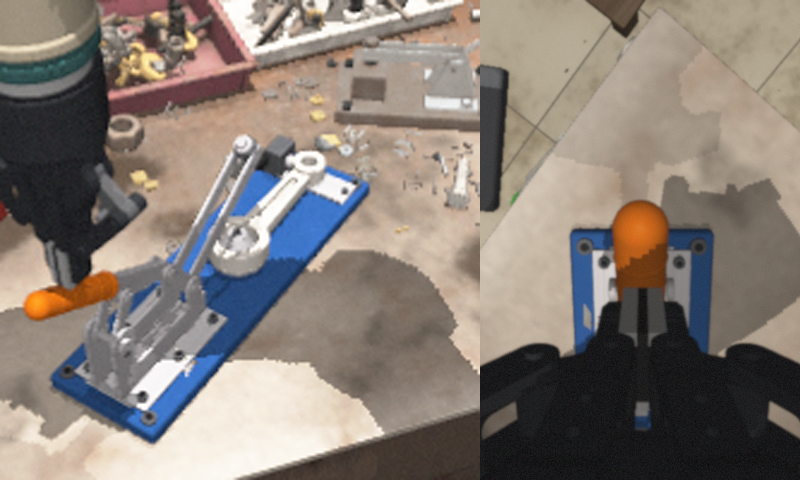

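{"op": "servo_tool", "data": {
  "offset": [
    [0.003,0,0.003],
    [0.006,0,0.006],
    [0.008,0,0.009],
    [0.009,0,0.012],
    [0.01,0,0.015],
    [0.01,0,0.018],
    [0.01,0,0.018],
    [0.01,0,0.018]
  ],
  "turn": [0,0,0,0,0,0,0,0]
}}

```text
time: 14.52
ee_pos: [0.5256, 0.0479, 0.1354]
eef_rot: [[-0.154, 0.988, -0.001], [0.988, 0.154, 0.002], [0.002, -0.0, -1.0]]
contact_force: [-0.3, 0.7, 0.2]
gripper_width: -0.002
```

```bash
python3 st.py q; python3 hd.py
```

```text
14.52 fix x -199.4 y -0.9 z 135.4 F fx -0.7 fy -0.2 fz 0.2 w -0.002 yaw 98.87
end,root(x,z mm),lean,len (array([-229.7,  131.3]), array([-141. ,  106.7]), np.float64(74.5), np.float64(92.0))
```

View pics/q.png

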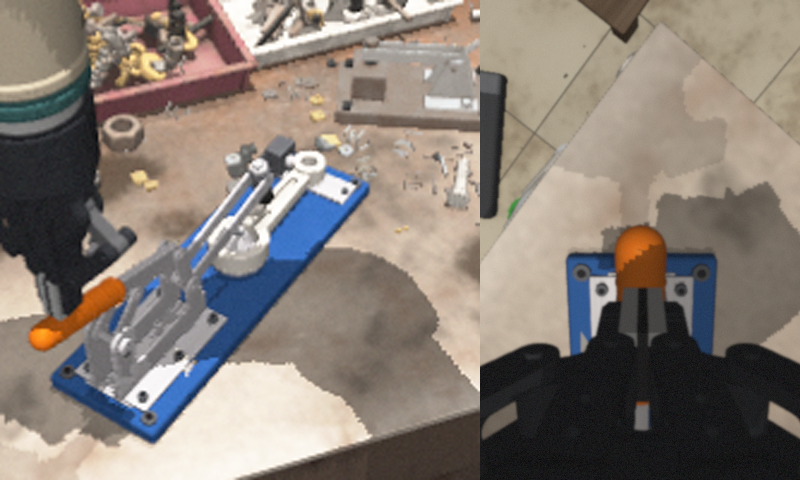

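{"op": "servo_tool", "data": {
  "offset": [
    [0,0,0.003],
    [0,0,0.006],
    [0,0,0.009],
    [0,0,0.012],
    [0,0,0.015],
    [0,0,0.018],
    [0,0,0.018]
  ],
  "turn": [0,0,0,0,0,0,0]
}}

```text
time: 15.25
ee_pos: [0.5262, 0.0474, 0.1178]
eef_rot: [[-0.154, 0.988, 0.001], [0.988, 0.154, 0.001], [0.001, 0.001, -1.0]]
contact_force: [-1.2, 1.4, 6.7]
gripper_width: -0.001
```

```bash
python3 st.py r; python3 hd.py
```

```text
15.25 fix x -198.8 y -0.4 z 117.8 F fx -1.6 fy -1.0 fz 6.7 w -0.001 yaw 98.85
end,root(x,z mm),lean,len (array([-228.9,  111.1]), array([-138.8,   98.9]), np.float64(82.3), np.float64(90.9))
```

View pics/r.png

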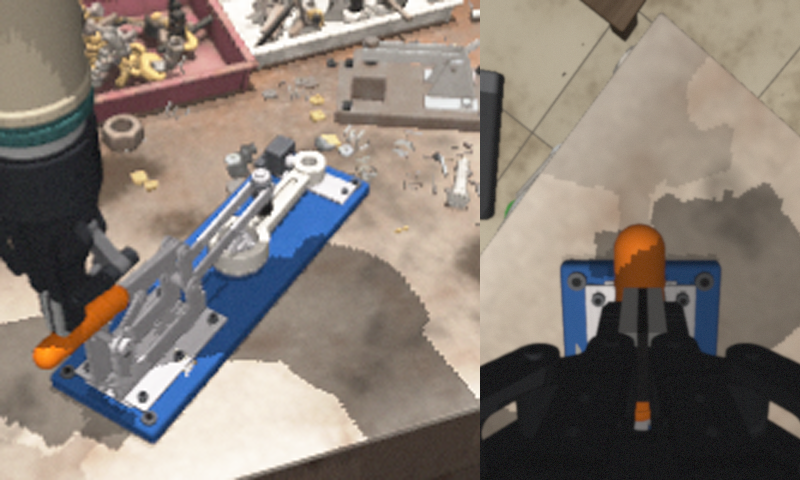

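{"op": "servo_tool", "data": {
  "offset": [
    [0,0,0.002],
    [0,0,0.004],
    [0,0,0.006],
    [0,0,0.008],
    [0,0,0.01],
    [0,0,0.01]
  ],
  "turn": [0,0,0,0,0,0]
}}

```text
time: 15.9
ee_pos: [0.5262, 0.0479, 0.1084]
eef_rot: [[-0.154, 0.988, 0.001], [0.988, 0.154, 0.001], [0.001, 0.001, -1.0]]
contact_force: [-1.6, 0.8, 10.9]
gripper_width: -0.0
```

```bash
python3 st.py -; python3 hd.py
```

```text
15.9 fix x -199.3 y -0.4 z 108.4 F fx -1.0 fy -1.4 fz 10.9 w -0.0 yaw 98.87
end,root(x,z mm),lean,len (array([-229.3,   99.8]), array([-138.1,   91.4]), np.float64(84.7), np.float64(91.6))
```

{"op": "servo_tool", "data": {
  "offset": [
    [0,0,0.002],
    [0,0,0.004],
    [0,0,0.006],
    [0,0,0.008],
    [0,0,0.01],
    [0,0,0.01]
  ],
  "turn": [0,0,0,0,0,0]
}}

```text
time: 16.45
ee_pos: [0.5261, 0.048, 0.0976]
eef_rot: [[-0.154, 0.988, 0.0], [0.988, 0.154, 0.002], [0.002, 0.001, -1.0]]
contact_force: [-0.1, 3.0, 2.8]
gripper_width: 0.001
```

```bash
python3 st.py -; python3 hd.py
```

```text
16.45 fix x -199.4 y -0.4 z 97.6 F fx -3.0 fy 0.4 fz 2.8 w 0.001 yaw 98.88
end,root(x,z mm),lean,len (array([-228.4,   87.5]), array([-136.1,   81.6]), np.float64(86.3), np.float64(92.5))
```

{"op": "servo_tool", "data": {
  "offset": [
    [0,0,0.002],
    [0,0,0.004],
    [0,0,0.006],
    [0,0,0.006],
    [0,0,0.006]
  ],
  "turn": [0,0,0,0,0]
}}

```text
time: 16.92
ee_pos: [0.5258, 0.0459, 0.0912]
eef_rot: [[-0.153, 0.988, -0.001], [0.988, 0.153, -0.001], [-0.001, -0.001, -1.0]]
contact_force: [-0.1, 0.5, -1.1]
gripper_width: 0.001
```

```bash
python3 st.py t; python3 hd.py
```

```text
16.92 fix x -197.4 y -1.0 z 91.2 F fx -0.5 fy -0.0 fz -1.1 w 0.001 yaw 98.79
end,root(x,z mm),lean,len (array([-227.5,   75.5]), array([-136.4,   76.5]), np.float64(90.6), np.float64(91.1))
```

View pics/t.png

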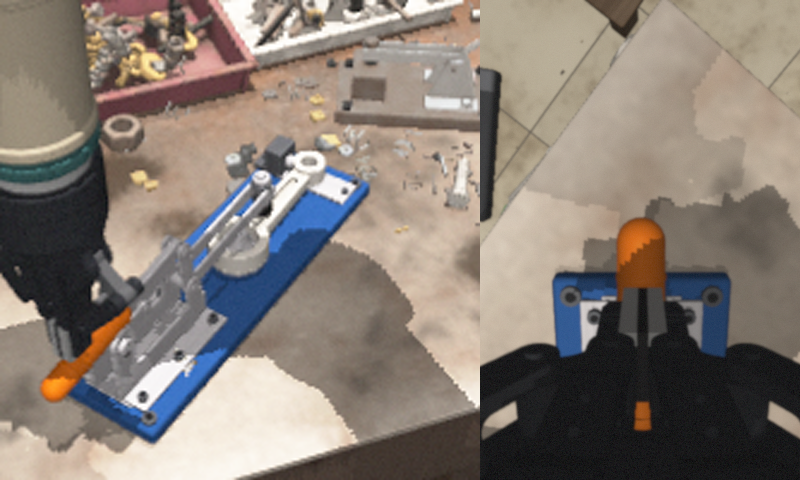

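{"op": "servo_tool", "data": {
  "offset": [
    [0,0,0],
    [0,0,0],
    [0,0,0],
    [0,0,0]
  ],
  "turn": [0,0,0,0]
}}

```text
time: 17.4
ee_pos: [0.5261, 0.0466, 0.0917]
eef_rot: [[-0.153, 0.988, 0.0], [0.988, 0.153, -0.0], [-0.0, 0.0, -1.0]]
contact_force: [0.2, 0.7, 1.1]
gripper_width: -0.002
```

```bash
python3 st.py u; python3 hd.py
```

```text
17.4 fix x -198.0 y -0.6 z 91.7 F fx -0.6 fy 0.3 fz 1.1 w -0.002 yaw 98.82
end,root(x,z mm),lean,len (array([-227.4,   75.4]), array([-136.5,   76.7]), np.float64(90.8), np.float64(90.9))
```

View pics/u.png

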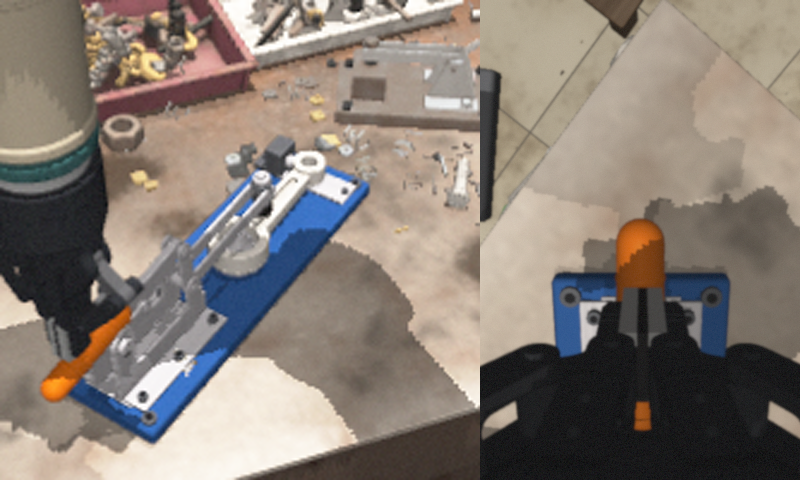

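{"op": "servo_tool", "data": {
  "offset": [
    [0,0,-0.003],
    [0,0,-0.008],
    [0,0,-0.02],
    [0,0,-0.05],
    [0,0,-0.08],
    [0,0,-0.1],
    [0,0,-0.1]
  ],
  "turn": [0,0,0,0,0,0,0]
}}

```text
time: 18.13
ee_pos: [0.5287, 0.048, 0.1967]
eef_rot: [[-0.154, 0.988, 0.008], [0.988, 0.154, 0.001], [0.0, 0.008, -1.0]]
contact_force: [0.9, 0.3, 0.3]
gripper_width: 0.001
```

```bash
python3 st.py v; python3 hd.py
```

```text
18.13 fix x -199.0 y 2.2 z 196.7 F fx -0.1 fy 1.0 fz 0.3 w 0.001 yaw 98.83
end,root(x,z mm),lean,len (array([-227.1,   74.2]), array([-140.8,   85.7]), np.float64(97.6), np.float64(87.1))
```

View pics/v.png

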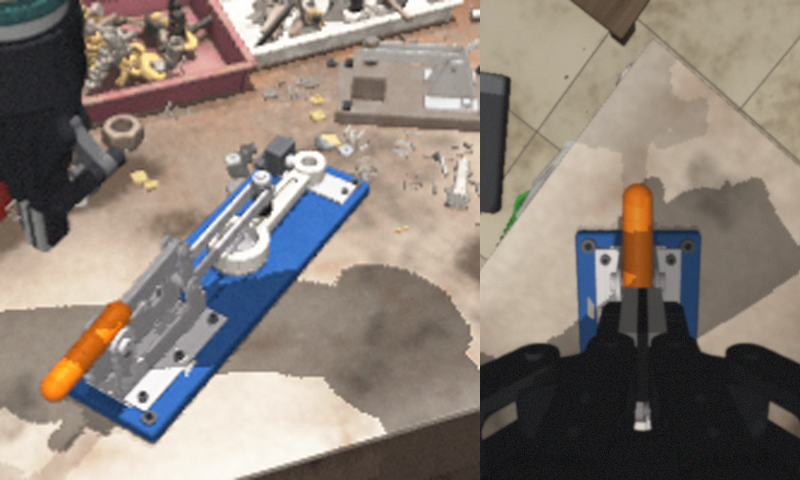

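{"op": "servo_tool", "data": {
  "offset": [
    [0,0,-0.02],
    [-0.03,0,-0.03],
    [-0.06,0,-0.03],
    [-0.09,0,-0.03],
    [-0.12,0,-0.03],
    [-0.15,0,-0.03],
    [-0.18,0,-0.03],
    [-0.21,0,-0.03],
    [-0.24,0,-0.03],
    [-0.25,0,-0.03],
    [-0.25,0,-0.03],
    [-0.25,0,-0.03],
    [-0.25,0,-0.03]
  ],
  "turn": [0,0,0,0,0,0,0,0,0,0,0,0,0]
}}

```text
time: 19.37
ee_pos: [0.5641, -0.198, 0.2214]
eef_rot: [[-0.156, 0.988, -0.001], [0.988, 0.156, 0.002], [0.002, -0.0, -1.0]]
contact_force: [-0.4, 0.7, 0.4]
gripper_width: 0.0
```

```bash
python3 - <<'E'
from h import *
s=bot.observe();print(s['time'],s['ee_pos'])
np.savez('w.npz',**{k:s[k] for k in('ee_pos','eef_rot')})
cv2.imwrite('pics/w.png',bot.camera('wrist'))
a=bot.camera('scene');cv2.imwrite('pics/w_s.png',cv2.resize(a[230:330,260:380],None,fx=6,fy=6,interpolation=cv2.INTER_CUBIC))
E
python3 hd.py
```

```text
19.3667 [ 0.56411704 -0.19796051  0.22136743]
end,root(x,z mm),lean,len (array([-226.5,   73.1]), array([-139.2,   82.5]), np.float64(96.1), np.float64(87.8))
```

View pics/w.png

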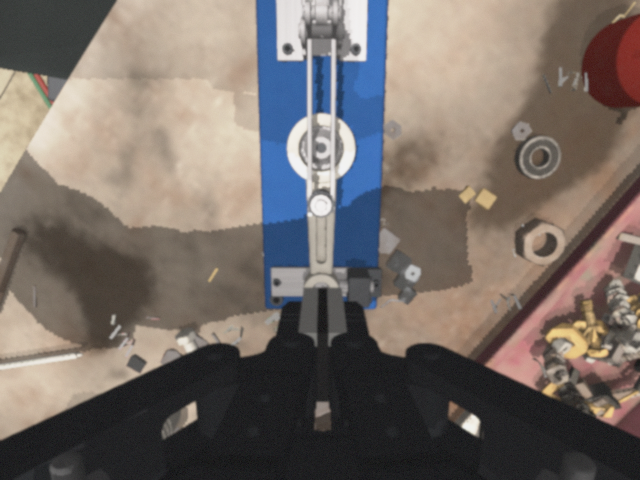

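View pics/w_s.png

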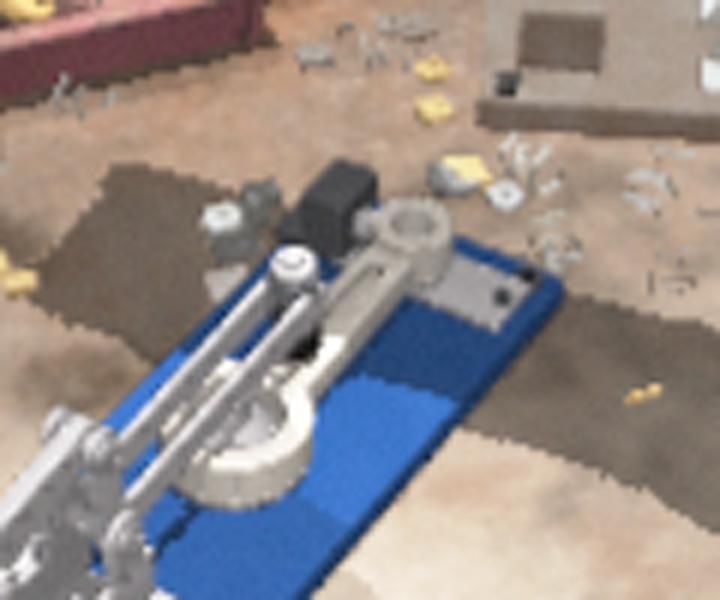

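```bash
python3 -c "
from workcell import bot
print(bot.sign_off())"
```

```text
the job is handed in; nothing more can be done
None
```

The connecting rod is on the fixture with its small end against the stop and the toggle clamp snapped shut on it. I handed the job in at about 19.4 s; it reports no verdict.

- **Rod:** I gripped it by the web, lined the bore up over the post through the wrist camera, and lowered it on. I then turned it gently against the stop. The wrist moment suggested roughly 6–8 N there.
- **Lever:** I pushed it over with closed fingers. The highest reading I saw was about 11 N, taken at the end of each short move. It fell to about zero past dead centre, and the lever then snapped on by itself.

**Last checks:**
- With the fingers well clear, the handle stayed down in three looks, at roughly 6–8° below level. That is at or just under the stated 8–17°, but my estimate comes from a single camera and is rough.
- The rubber tip is on the web, and the boss still touches the stop button in the scene view, unchanged from before clamping.
- Before clamping, the wrist camera put the big end's centre about 1 mm from the post axis, and the two ends 115.1 mm apart.

**Not measured or disagreeing:**
- I had no way to measure the clamp's squeeze force.
- Height from the wrist and top views together was poor (42 and 11 mm for a top that should be 18 mm), so I relied on the top and scene pair (15 and 19 mm).
- The wrist camera placed the post about 2 mm from where the top camera did, and I used the wrist figure.
- I did not measure the bystanders again. Those in view looked undisturbed, and I noticed no contact with any.

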